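# Lock a suspension link onto a slanted display hook

## Robot

A 6-joint arm with a two-finger parallel gripper is mounted at the origin on the work surface. World frame = base frame: x ahead of the robot, y to its left, z up, the work surface at z = 0. Lengths are in m, angles in degrees, forces in N, time in s.
With the tool pointing down it reaches from about 0.3 to 0.75 m from the base axis. Payload 8.5 kg.
Tool frame: the origin (TCP) lies on the centre line of the jaws, within the pads' length; the fingertips stand 17 mm ahead of it and the grasp point (between the pads) lies 2 mm behind it (env.tip_extent is the distance from the TCP to the fingertips, in m); z points along the fingers, y is the direction in which the jaws open and shut (so a half turn about z gives the same grasp; the last joint's range is limited). The gripper opens to 85 mm and grips with 20 to 120 N. Pads are 22 mm wide; open, the fingers measure 114 mm over their backs; the gripper's body (76 mm by 85 mm) begins 54 mm behind the grasp point. The pads swing forward as they close: fully open they stand 13 mm farther back than shut.
Start: joints at [-87.966, 21.807, 74.336, -0, 83.858, -12.336], TCP at [0.136, -0.533, 0.248] pointing down, gripper open.
Joint ranges: [-178.18, 178.18], [-50.72, 133.34], [12.68, 142.11], [-81.47, 261.47], [9.98, 163.14], [-165.26, 165.26]. Speed limits (degrees/s): [136.94, 136.94, 180, 180, 180, 180].

## Interface

Orientations are given as a 3x3 rotation matrix whose columns are the frame's x, y, z axes.
In Python, from rig import telemetry, get_image, camera_params, close_job, env gives the robot as it stands.
- The arm moves only by the tool apply_moves, never from a script. Its argument "motion" is a list of rows, each an object of numbers: "tx", "ty", "tz": the shift along the tool's x, y, z in cm; "turn": the turn about the tool's z in degrees; "jaw": the gripper's target within -1 to 1 (fully open at 1, half-way at 0, shut at -1). In form: [{"tx": .., "ty": .., "tz": .., "turn": .., "jaw": ..}, ...]. A call has 1 to 5 rows; each row is the pose to reach, as a shift and turn from the pose measured when the call began, along the tool's axes at that moment; what a row does not reach only later rows make up. A row lasts 1/12 s, in which the tool goes at most 41.7 mm and 7.16 degrees, less where a joint would pass 70% of its speed; a pose out of reach is approached as far as the arm can. A call with a gripper value outside its range is refused whole. The fingers move at their own pace and stop on an object; "squeeze" is the grip in N (left out, the last holds). Time passes only in rows, so rows that repeat a pose let the fingers close. It gives the time, the measured TCP pose, the force and the opening at its end, in the units of the state.
- telemetry.observe(): the state, without advancing time (a new reading comes with each control period).
- get_image(name): name is "scene" or "top"; returns (picture, depth): 420x560x3 uint8, red, green, blue; 420x560 float32, m along the optical axis (not along the pixel's ray), 0 where there is no reading.
- camera_params(name): a dict with "fx", "fy", "cx", "cy" (pixels), "rvec" (rotation vector, rad) and "tvec" (3), from world to camera coordinates, as OpenCV has them. Camera axes: x right, y down, z forward; pixel columns grow to the right and rows downward; lengths in m; the calibration is good to about 2 mm. A picture is of the moment at which its call begins. camera_params takes no time and is no camera call.
- close_job(): hands the job in, once; it reports no verdict.
The state is a dict: "time_s": time; "q": joint angles; "qvel": joint speeds; "joint_efforts": joint torques, N m; "position": TCP position; "tool_rot": TCP orientation; "ft_force": force on the tool from outside, world axes, zero at the start; "wrist_torque": the same for the moment, N m; "grip_width": finger opening in m.
Only numpy, scipy, OpenCV 4.12 (cv2) and the standard library are available. Lean on these libraries where they do the work, as an engineer would, in place of code of your own. Each camera call takes 0.05 s, during which the arm holds its last target. There are 200 camera calls.

## Task

Lift the black-gripped lever of the locking hook all the way up so that its wire arch swings back, then hang the metal link that has an open eye (not the one with two solid ends) on the slanted peg by that eye, slid right down to the collar at the foot of the peg. Let go of it, then press the lever fully down again so that the arch locks the link on. Leave everything else on the bench where it lies.

Things in the scene. Friction and masses are not known exactly. Their poses are not given: they have to be found in the camera images.
- stand: Grey steel stand of the locking hook, fixed: dark base plate 190 x 220 x 12 mm, two square 24 mm posts 185 mm high at its x = 39 mm, y = 0 and 90 mm. Origin on the bench under the foot of the peg; z up; the peg leans towards its -x (towards the robot, within 0.25 rad of yaw).
- peg: Slanted steel peg, 12 mm thick, 90 mm long, round tip, leaning 0.611 rad (35 degrees) from vertical towards the stand's -x. Origin: centre of the upper face of its collar (34 mm diameter), 170 mm above the bench. z runs along the peg to its tip; x is square to the peg, up the slope, away from the robot; y is the stand's y.
- peg_tip (a point): Free tip of the peg, 90 mm from the collar. Lever down: a 6 mm wire arch runs parallel to the peg, 40 mm off on its +x side, and crosses just above this tip. Lever up: the arch is swung back to +x, clear. A link hung with its solid end towards the peg's -x (down the slope) has free room; let go, it sags to nearly vertical.
- lever (a joint): Angle of the lever, which turns in one piece with the wire arch on a level shaft along the stand's y. 0 = fully down, arch closed over the peg tip; 1.3 rad = fully up, arch swung back. Starts between 0 and 0.2. Stiff hinge: it stays where it is left and takes 2 to 4 N at the grip to move.
- lever_grip (a point): Centre of the black grip at the lever's free end: round bar 22 mm diameter, 22 mm long, axis along the stand's y; pinched from above by its flat ends it can turn between the fingers. The lever is a 10 mm rod, 130 mm from shaft to grip. Fully down it points to the stand's -x and 0.35 rad below level (grip 140 mm above bench); fully up the grip is 290 mm above it.
- lever_shaft (a point): Fixed point on the lever's hinge axis, beside the lever: 185 mm above the bench, at x = 39 mm, y = 120 mm in the stand's frame. The grip moves round it on a 130 mm arc in the stand's x-z plane.
- link_grip (a point): Dark steel link to hang, 155 mm long, lying flat. This point: middle of its straight shank, half-way up (10 mm above the bench at first). Shank 22 mm wide (y), 20 mm thick (z), clear for 30 mm either way. x points to the open eye, z up. A solid round hub (36 mm diameter, 24 mm thick) is centred at x = -50 mm. 0.2 to 0.4 kg.
- link_eye (a point): Centre of the link's open eye, 60 mm along x from the shank's middle, half-way up its 20 mm thickness: a ring of 54 mm outer, 30 mm inner diameter, its hole along z, open right through. With the link home it lies within about 20 mm of the collar's face.
- blank_mid (a point): Middle of a similar dark steel link, same size, whose both ends are solid with no open hole. To be left alone. The two links may lie in either of two places.
- carton: Bystander: cardboard carton 120 x 100 x 80 mm high; origin under its centre.
- pulley: Bystander: dark steel belt pulley, 80 mm diameter, 36 mm high; origin under its centre.
- can: Bystander: can 62 mm diameter, 120 mm high; origin under its centre.
- wrench: Bystander: steel wrench 190 mm long lying flat; origin under its middle.
Things that resemble listed ones, but are neither listed nor needed, are in the scene too. Leave any brown or orange look-alike of the part that bears link_grip alone.

How it is judged (in metres and radians):
On the way, in this order (a step that is already met when the one before it is completed fails the run):
1. the lever is lifted fully up (more than 1.1 rad) (value of joint lever above 1.1 rad), for 0.2 s.
2. with the lever up, the link hangs by its eye at the foot of the peg and has been let go (z of link_eye in the frame of peg between 0 and 0.04 m and x of link_eye in the frame of peg between -0.016 and 0.016 m and y of link_eye in the frame of peg between -0.016 and 0.016 m and value of joint lever above 0.9 rad and contact force between the fingers and link below 0.1 N), for 0.2 s.
3. the lever is pressed fully down (below 0.1 rad) (value of joint lever below 0.1 rad), for 0.2 s.
At the end, for the whole second after the job is handed in: The link's eye is on the peg (eye centre within 16 mm of the peg's axis along both the peg's x and y, and 0 to 40 mm up the peg from the collar's face), the lever is down (below 0.1 rad) and the link is at rest (z of link_eye in the frame of peg between 0 and 0.04 m and x of link_eye in the frame of peg between -0.016 and 0.016 m and y of link_eye in the frame of peg between -0.016 and 0.016 m and value of joint lever below 0.1 rad and linear speed of link below 0.03 m/s); the robot touches nothing.
It fails at once if another thing on the bench is moved more than 40 mm (distance of any of blank_mid, carton, pulley, can, wrench from where it was at the start of the episode above 0.04 m).
It also fails if it takes over 72 s, if anything falls off the work surface, if the arm or the gripper's body presses on something with over 40 N, if the wrist force passes 120 N, or if a joint passes its speed limit or range.

## Working session

There is one attempt and no reset: what is moved stays moved. The work goes in short steps, Python scripts to look and compute and a tool call to move; the robot and the scene stay as the last step left them, time stands still between calls to the robot, and variables do not carry over. Pictures are saved under pics/ and viewed, about 8 in all and at most 12, crops included, and the job is handed in when it is done.

Besides the shell and the picture viewer there is one more tool, called after "Emit:" as name([rows], argument=value, ...), one row to a line, values as JSON. apply_moves: Moves the arm, as the interface text tells. Its arguments: {"type":"object","properties":{"motion":{"type":"array"},"squeeze":{"type":"number"}},"required":["motion"]}

```bash
ls; mkdir -p pics; cat > h.py <<'E'
import numpy as np, cv2
from rig import telemetry, get_image, camera_params, close_job, env
def cam(n):
    c=camera_params(n); R=cv2.Rodrigues(np.array(c['rvec'],float))[0]
    return c,R,np.array(c['tvec'],float).ravel()
def cloud(n,d):
    c,R,t=cam(n); v,u=np.mgrid[:d.shape[0],:d.shape[1]]
    P=np.stack([(u-c['cx'])/c['fx']*d,(v-c['cy'])/c['fy']*d,d],-1)
    return (P-t)@R
def proj(n,p):
    c,R,t=cam(n); q=R@np.array(p)+t
    return c['fx']*q[0]/q[2]+c['cx'], c['fy']*q[1]/q[2]+c['cy']
E
python3 - <<'E'
from h import *
for n in('scene','top'):
    im,d=get_image(n); np.savez(f'{n}0.npz',im=im,d=d)
    cv2.imwrite(f'pics/{n}0.png',im[:,:,::-1])
    c,R,t=cam(n); print(n,c['fx'],-R.T@t)
print(telemetry.observe())
E
```

```text
pics
scene 464.58403910907964 [1.2172341  0.30276595 1.46078102]
top 524.8180529869154 [ 0.28995683 -0.00490568  1.42685122]
{'time_s': 0.1, 'q': array([-8.79647119e+01,  2.18365327e+01,  7.43775892e+01,  3.52795836e-04,
        8.38559793e+01, -1.23364031e+01]), 'qvel': array([ 0.0072432 , -0.00572296, -0.11342713,  0.05638409,  0.00580252,
       -0.01278392]), 'joint_efforts': array([ 3.87894965e-03, -4.49222732e+01, -2.31656027e+01, -1.81205737e-04,
        3.67174987e-03,  4.17667223e-06]), 'position': array([ 0.13650157, -0.5325631 ,  0.2477957 ]), 'tool_rot': array([[ 9.68706086e-01,  2.48210632e-01, -3.73342488e-05],
       [ 2.48210491e-01, -9.68705351e-01,  1.22294149e-03],
       [ 2.67381194e-04, -1.19393762e-03, -9.99999252e-01]]), 'ft_force': array([ 0.09403665, -0.7066379 ,  0.45082009]), 'wrist_torque': array([-0.0061647 , -0.00502641, -0.00472016]), 'grip_width': 0.08530406281936229}
```

View pics/scene0.png

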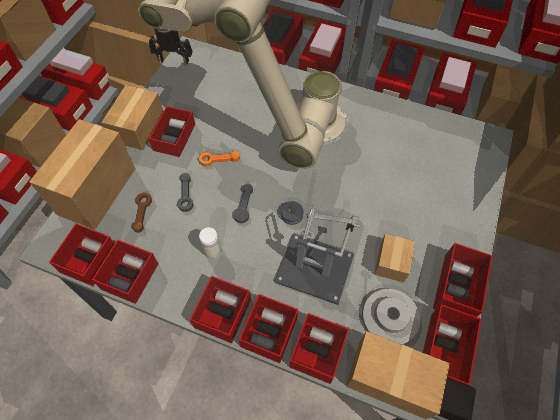

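View pics/top0.png

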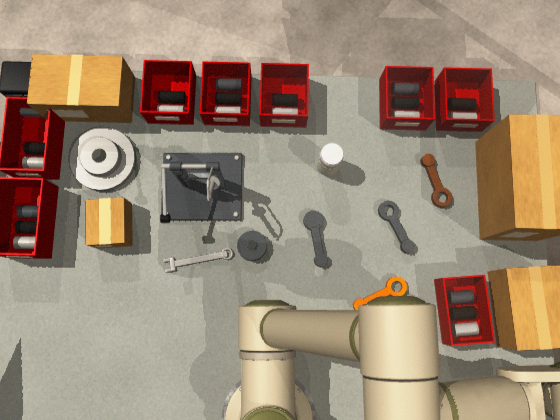

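The top view has world +x up and +y left. The stand is around (204,187), with the black grip near (165,218). The link with the open eye has its eye at (390,212) and its hub at (408,247). The blank link is at (317,240), with the orange and brown look-alikes off to the side.

```bash
python3 - <<'E'
from h import *
T=np.load('top0.npz'); S=np.load('scene0.npz')
P=cloud('top',T['d']); 
for nm,(u,v) in dict(eye_l=(381,212),hub=(408,247),shank=(398,229),bl=(317,240),bench=(350,225),grip=(165,218),plate=(190,200),can=(331,153)).items(): print(nm,P[v,u].round(4))
# link segmentation: dark, z 12..40mm around
m=(P[...,2]>.012)&(P[...,2]<.04); m2=np.zeros_like(m); m2[195:260,372:422]=1; m&=m2
n,l,st,c=cv2.connectedComponentsWithStats(m.astype(np.uint8)); print(st,c)
print(P[m].mean(0))
# base plate corners z ~0.012
mp=np.zeros_like(m); mp[145:228,155:250]=1
pm=mp&(P[...,2]>.006)&(P[...,2]<.019)
pts=P[pm][:,:2]; print('plate',cv2.minAreaRect((pts*1000).astype(np.float32)))
a=cv2.resize(T['im'][140:270,150:290],None,fx=4,fy=4,interpolation=cv2.INTER_CUBIC)
b=cv2.resize(S['im'][200:310,260:370],None,fx=4,fy=4,interpolation=cv2.INTER_CUBIC)
h=max(a.shape[0],b.shape[0]); f=lambda x:cv2.copyMakeBorder(x,0,h-x.shape[0],0,0,0)
o=np.hstack([f(a),f(b)]); o=cv2.resize(o,(800,int(o.shape[0]*800/o.shape[1])))
c2=cv2.resize(T['im'][190:265,365:430],None,fx=4,fy=4); 
cv2.imwrite('pics/crop1.png',o[:,:,::-1])
E
```

```text
eye_l [ 0.5481 -0.2903  0.0219]
hub [ 0.4537 -0.3612  0.0252]
shank [ 0.5029 -0.3366  0.0188]
bl [ 0.4674 -0.117   0.0193]
bench [ 0.5134 -0.2087  0.0015]
grip [0.4961 0.2682 0.1509]
plate [0.5701 0.2322 0.0134]
can [ 0.6814 -0.1427  0.1211]
[[     0      0    560    420 234628]
 [   378    201     37     52    572]] [[279.21376818 209.45849174]
 [396.90909091 226.52622378]]
[ 0.50957473 -0.33322376  0.02057949]
plate ((611.9506225585938, 202.51145935058594), (233.11474609375, 259.53778076171875), 3.9928770065307617)
```

View pics/crop1.png

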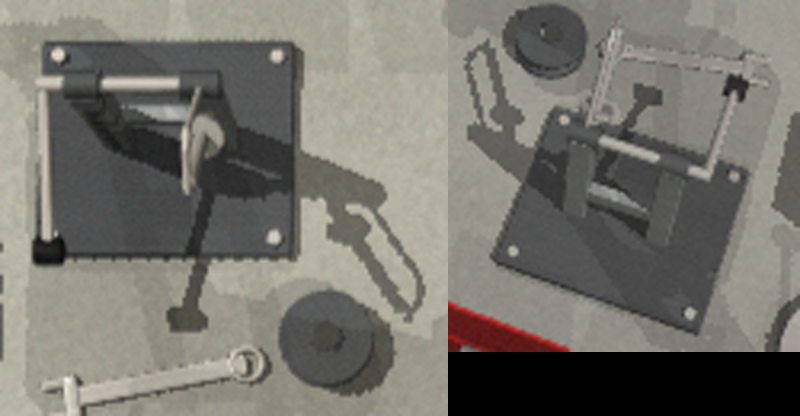

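The lever (left rod with the black grip), the arch over the peg, and the two posts are all visible in the crop. Next I'll fit the stand and link poses to the depth clouds from both cameras.

```bash
cat > fit.py <<'E'
from h import *
from scipy.optimize import least_squares
def seg(p,a,b,r):
    a=np.array(a);b=np.array(b);d=b-a;t=np.clip((p-a)@d/(d@d),0,1)
    return np.abs(np.linalg.norm(p-a-t[:,None]*d,axis=1)-r)
def fit_stand(dT,dS,x0=(.58,.15,.0,.1),q_fixed=None):
    pts=[]
    for n,d in(('top',dT),('scene',dS)):
        P=cloud(n,d).reshape(-1,3); k=(d.ravel()>0)&(P[:,2]>.1)&(P[:,2]<.33)
        k&=(np.hypot(P[:,0]-.59,P[:,1]-.19)<.16); pts.append(P[k])
    print([len(a) for a in pts]); P=np.vstack(pts)
    s,c=np.sin(.611),np.cos(.611)
    def res(v):
        x,y,w,q=v; C,S=np.cos(w),np.sin(w)
        L=np.stack([(P[:,0]-x)*C+(P[:,1]-y)*S,-(P[:,0]-x)*S+(P[:,1]-y)*C,P[:,2]],1)
        e=-.35+q; ar=q; 
        g=np.array([.039-.13*np.cos(e),.12,.185+.13*np.sin(e)])
        D=[seg(L,(0,0,.17),(-.084*s,0,.17+.084*c),.006),seg(L,(.039,.12,.185),g,.005),
           seg(L,g-[0,.006,0],g+[0,.006,0],.011),seg(L,(.039,-.005,.185),(.039,.12,.185),.006)]
        return np.minimum(np.min(D,0),.02)
    best=min((least_squares(res,[x0[0]+a,x0[1]+b,w,x0[3]],loss='soft_l1',f_scale=.002,x_scale=[.01,.01,.1,.1]) for a in(-.02,0,.02) for b in(-.02,0,.02) for w in(-.15,0,.15)),key=lambda r:r.cost)
    r=res(best.x); print('cost',best.cost,'inliers<4mm',(r<.004).mean())
    return best.x
def fit_link(dT,box,z=(.011,.04)):
    P=cloud('top',dT)[box[0]:box[1],box[2]:box[3]].reshape(-1,3)
    q=P[(P[:,2]>z[0])&(P[:,2]<z[1])][:,:2]; m=q.mean(0)
    def sd(v):
        C,S=np.cos(v[2]),np.sin(v[2]); d=q-v[:2]; X=d[:,0]*C+d[:,1]*S; Y=-d[:,0]*S+d[:,1]*C
        e=np.hypot(X-.06,Y); D=[np.maximum(e-.027,.015-e),np.hypot(X+.05,Y)-.018,np.maximum(abs(X)-.04,abs(Y)-.011)]
        return np.maximum(np.min(D,0),0)
    rs=[]
    for a in np.arange(-3.1,3.2,.3):
        r=least_squares(lambda v:np.r_[sd(v)*1000,],[m[0]-.008*np.cos(a),m[1]-.008*np.sin(a),a],x_scale=[.01,.01,.1]); rs.append(r)
    b=min(rs,key=lambda r:r.cost); print('link cost',b.cost,len(q)); return b.x
E
python3 - <<'E'
from fit import *
T=np.load('top0.npz')['d'];S=np.load('scene0.npz')['d']
v=fit_stand(T,S); print('stand',v)
x,y,w,q=v;e=-.35+q;C,Sn=np.cos(w),np.sin(w); W=lambda a,b,z:np.array([x+a*C-b*Sn,y+a*Sn+b*C,z])
g=W(.039-.13*np.cos(e),.12,.185+.13*np.sin(e));print('grip',g,'pix',proj('top',g),proj('scene',g))
print('tip',proj('top',W(-.0516,0,.2437)),proj('scene',W(-.0516,0,.2437)))
print('plate centre/corner pix',[np.round(proj('top',W(a,b,.012))) for a in(-.06,.13) for b in(-.06,.15)])
l=fit_link(T,(195,260,372,422)); print('link',l, 'deg',np.degrees(l[2])); cs=np.array([np.cos(l[2]),np.sin(l[2])])
print('eye pix',proj('top',[*(l[:2]+.06*cs),.01]))
E
```

```text
[1060, 732]
cost 0.021173686012401664 inliers<4mm 0.5083705357142857
stand [0.58271606 0.15135596 0.02463288 0.01297316]
grip [0.49609934 0.26925832 0.14201125] pix (np.float64(165.30694484650553), np.float64(218.59159625639904)) (np.float64(349.28143858655625), np.float64(226.97537430839907))
tip (np.float64(209.08440978247575), np.float64(197.60092362747844)) (np.float64(312.61923403652554), np.float64(208.0348993634736))
plate centre/corner pix [array([241., 218.]), array([164., 218.]), array([242., 151.]), array([167., 151.])]
link cost 329.4726288602864 579
link [ 0.50026403 -0.33894856  0.45803569] deg 26.24351196777068
eye pix (np.float64(388.1370393743799), np.float64(210.80330601002933))
```

Emit:
apply_moves([
  {"tx":0,"ty":0,"tz":-4,"turn":7,"jaw":1},
  {"tx":0,"ty":0,"tz":-8,"turn":13,"jaw":1},
  {"tx":0,"ty":0,"tz":-8,"turn":13,"jaw":1},
])

```text
time_s: 0.35
position: [0.1366, -0.5341, 0.3348]
tool_rot: [[1.0, 0.019, 0.0], [0.019, -1.0, -0.011], [0.0, 0.011, -1.0]]
ft_force: [0.7, -0.0, 1.7]
grip_width: 0.0851
```

Emit:
apply_moves([
  {"tx":1.5,"ty":-3.2,"tz":0,"turn":0,"jaw":1},
  {"tx":3,"ty":-6.4,"tz":0,"turn":0,"jaw":1},
  {"tx":4.6,"ty":-9.6,"tz":0,"turn":0,"jaw":1},
  {"tx":6.1,"ty":-12.8,"tz":0,"turn":0,"jaw":1},
  {"tx":7.6,"ty":-15.9,"tz":0,"turn":0,"jaw":1},
])

```text
time_s: 0.77
position: [0.2099, -0.3719, 0.3327]
tool_rot: [[1.0, 0.019, 0.0], [0.019, -1.0, -0.01], [0.0, 0.01, -1.0]]
ft_force: [0.6, -0.3, 0.5]
grip_width: 0.0854
```

Emit:
apply_moves([
  {"tx":1.5,"ty":-3.2,"tz":0,"turn":0,"jaw":1},
  {"tx":3,"ty":-6.4,"tz":0,"turn":0,"jaw":1},
  {"tx":4.6,"ty":-9.6,"tz":0,"turn":0,"jaw":1},
  {"tx":6.1,"ty":-12.8,"tz":0,"turn":0,"jaw":1},
  {"tx":7.6,"ty":-15.9,"tz":0,"turn":0,"jaw":1},
])

```text
time_s: 1.18
position: [0.283, -0.2096, 0.3309]
tool_rot: [[1.0, 0.019, 0.001], [0.019, -1.0, -0.01], [0.0, 0.01, -1.0]]
ft_force: [0.8, -0.2, 0.2]
grip_width: 0.0853
```

Emit:
apply_moves([
  {"tx":1.5,"ty":-3.2,"tz":0,"turn":0,"jaw":1},
  {"tx":3,"ty":-6.4,"tz":0,"turn":0,"jaw":1},
  {"tx":4.6,"ty":-9.6,"tz":0,"turn":0,"jaw":1},
  {"tx":6.1,"ty":-12.8,"tz":0,"turn":0,"jaw":1},
  {"tx":7.6,"ty":-15.9,"tz":0,"turn":0,"jaw":1},
])

```text
time_s: 1.6
position: [0.3561, -0.0473, 0.3292]
tool_rot: [[1.0, 0.02, 0.001], [0.02, -1.0, -0.01], [0.001, 0.01, -1.0]]
ft_force: [0.7, -0.9, 0.1]
grip_width: 0.0854
```

Emit:
apply_moves([
  {"tx":1.5,"ty":-3.2,"tz":0,"turn":0,"jaw":1},
  {"tx":3,"ty":-6.4,"tz":0,"turn":0,"jaw":1},
  {"tx":4.6,"ty":-9.6,"tz":0,"turn":0,"jaw":1},
  {"tx":6.1,"ty":-12.8,"tz":0,"turn":0,"jaw":1},
  {"tx":7.6,"ty":-15.9,"tz":0,"turn":0,"jaw":1},
])

```text
time_s: 2.02
position: [0.4291, 0.1153, 0.3273]
tool_rot: [[1.0, 0.021, 0.001], [0.021, -1.0, -0.01], [0.001, 0.01, -1.0]]
ft_force: [1.4, -1.0, -0.4]
grip_width: 0.0852
```

Emit:
apply_moves([
  {"tx":1.8,"ty":-3.8,"tz":0,"turn":0,"jaw":1},
  {"tx":3.5,"ty":-7.6,"tz":0,"turn":0,"jaw":1},
  {"tx":5.3,"ty":-11.4,"tz":0,"turn":0,"jaw":1},
  {"tx":7.0,"ty":-15.3,"tz":0,"turn":0,"jaw":1},
  {"tx":7.0,"ty":-15.3,"tz":0,"turn":0,"jaw":0.4},
])

```text
time_s: 2.43
position: [0.4968, 0.2747, 0.3236]
tool_rot: [[1.0, 0.026, -0.001], [0.026, -1.0, -0.01], [-0.001, 0.01, -1.0]]
ft_force: [0.4, 0.8, 0.7]
grip_width: 0.0755
```

Emit:
apply_moves([
  {"tx":0,"ty":0,"tz":2,"turn":0,"jaw":0.4},
  {"tx":0,"ty":0,"tz":5,"turn":0,"jaw":0.4},
  {"tx":0,"ty":0,"tz":8,"turn":0,"jaw":0.4},
  {"tx":0,"ty":0,"tz":11,"turn":0,"jaw":0.4},
  {"tx":0,"ty":0,"tz":11,"turn":0,"jaw":0.4},
])

```text
time_s: 2.85
position: [0.4944, 0.2727, 0.208]
tool_rot: [[1.0, 0.027, -0.011], [0.026, -1.0, -0.013], [-0.012, 0.013, -1.0]]
ft_force: [-0.0, -0.5, -0.2]
grip_width: 0.0594
```

```bash
cat >> h.py <<'E'
def to(p,yheading=None):
    o=telemetry.observe(); R=o['tool_rot']; d=R.T@(np.array(p)-o['position'])*100
    h=np.degrees(np.arctan2(R[1,1],R[0,1])); print('t',o['time_s'],'pos',o['position'].round(4),'yh',h.round(2),'F',o['ft_force'].round(1),'w',round(float(o['grip_width']),4),'q6',o['q'][5].round(1))
    print('move cm',d.round(2),'turn',None if yheading is None else round(h-yheading,1))
E
python3 - <<'E'
from h import *
to([.4961,.2693,.140],-88.6)
for n in('scene','top'):
    im,d=get_image(n); np.savez(f'{n}1.npz',im=im,d=d)
T=np.load('top1.npz')['im'][130:280,120:300];S=np.load('scene1.npz')['im'][150:300,260:400]
f=lambda x:cv2.resize(x,(400,400),interpolation=cv2.INTER_CUBIC)
cv2.imwrite('pics/b.png',np.hstack([f(T),f(S)])[:,:,::-1])
E
```

```text
t 2.85 pos [0.4944 0.2727 0.208 ] yh -88.48 F [-0.  -0.5 -0.2] w 0.0594 q6 105.7
move cm [0.24 0.25 6.8 ] turn 0.1
```

View pics/b.png

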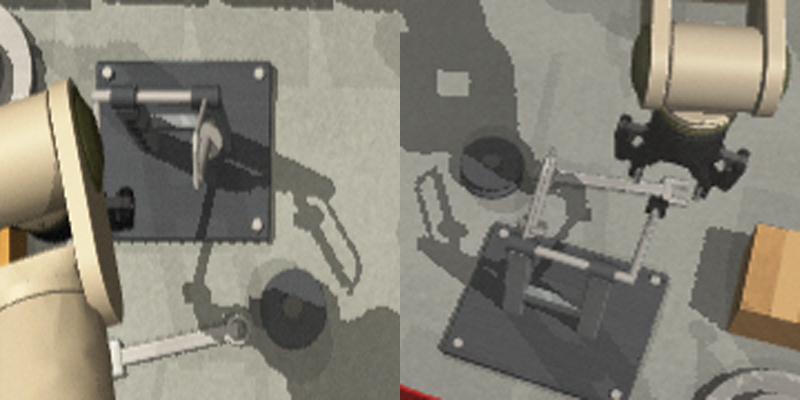

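The gripper sits above the black grip with its jaws across the ends. I'll descend and pinch.

Emit:
apply_moves([
  {"tx":0.2,"ty":0.25,"tz":2,"turn":0,"jaw":0.2},
  {"tx":0.2,"ty":0.25,"tz":4.5,"turn":0,"jaw":0.2},
  {"tx":0.2,"ty":0.25,"tz":6.7,"turn":0,"jaw":0.2},
  {"tx":0.2,"ty":0.25,"tz":6.7,"turn":0,"jaw":0.2},
  {"tx":0.2,"ty":0.25,"tz":6.7,"turn":0,"jaw":0.0},
], squeeze=30)

```text
time_s: 3.37
position: [0.4994, 0.2705, 0.1485]
tool_rot: [[1.0, 0.026, -0.001], [0.026, -1.0, -0.01], [-0.001, 0.01, -1.0]]
ft_force: [-0.6, 0.8, 0.7]
grip_width: 0.0432
```

Emit:
apply_moves([
  {"tx":0,"ty":0,"tz":0,"turn":0,"jaw":-1},
  {"tx":0,"ty":0,"tz":0,"turn":0,"jaw":-1},
  {"tx":0,"ty":0,"tz":0,"turn":0,"jaw":-1},
  {"tx":0,"ty":0,"tz":0,"turn":0,"jaw":-1},
  {"tx":0,"ty":0,"tz":0,"turn":0,"jaw":-1},
], squeeze=30)

```text
time_s: 3.78
position: [0.5007, 0.2695, 0.1514]
tool_rot: [[1.0, 0.026, 0.004], [0.026, -1.0, -0.011], [0.004, 0.011, -1.0]]
ft_force: [0.2, -8.1, 7.5]
grip_width: 0.0209
```

```bash
python3 - <<'E'
from h import *
to([.4961,.2693,.140],-88.6)
# arc offsets in tool x,z (cm) from q=0.013
for q in np.arange(.1,1.36,.1):
    a=-.35+.013;b=-.35+q
    print(round(q,2),round(13*(np.cos(a)-np.cos(b)),2),round(-13*(np.sin(b)-np.sin(a)),2))
E
```

```text
t 3.7833 pos [0.5007 0.2695 0.1514] yh -88.5 F [ 0.2 -8.1  7.5] w 0.0209 q6 105.4
move cm [-0.47 -0.01  1.14] turn 0.1
0.1 -0.33 -1.08
0.2 -0.59 -2.36
0.3 -0.71 -3.65
0.4 -0.71 -4.95
0.5 -0.59 -6.24
0.6 -0.33 -7.51
0.7 0.06 -8.76
0.8 0.56 -9.95
0.9 1.19 -11.09
1.0 1.92 -12.17
1.1 2.76 -13.16
1.2 3.69 -14.07
1.3 4.71 -14.87
```

The pads closed about 1 cm high, so I'll reopen, go down and re-pinch.

Emit:
apply_moves([
  {"tx":0,"ty":0,"tz":0,"turn":0,"jaw":0.0},
  {"tx":0,"ty":0,"tz":0,"turn":0,"jaw":0.0},
  {"tx":-0.5,"ty":0,"tz":1.1,"turn":0,"jaw":0},
  {"tx":-0.5,"ty":0,"tz":1.1,"turn":0,"jaw":0},
  {"tx":-0.5,"ty":0,"tz":1.1,"turn":0,"jaw":0},
])

```text
time_s: 4.2
position: [0.4957, 0.2694, 0.1408]
tool_rot: [[1.0, 0.026, 0.004], [0.026, -1.0, -0.011], [0.004, 0.011, -1.0]]
ft_force: [0.8, -0.8, 0.3]
grip_width: 0.0428
```

Emit:
apply_moves([
  {"tx":0,"ty":0,"tz":0,"turn":0,"jaw":-1},
  {"tx":0,"ty":0,"tz":0,"turn":0,"jaw":-1},
  {"tx":0,"ty":0,"tz":0,"turn":0,"jaw":-1},
  {"tx":0,"ty":0,"tz":0,"turn":0,"jaw":-1},
  {"tx":0,"ty":0,"tz":0,"turn":0,"jaw":-1},
], squeeze=30)

```text
time_s: 4.62
position: [0.4962, 0.2692, 0.1416]
tool_rot: [[1.0, 0.026, 0.006], [0.026, -1.0, -0.011], [0.005, 0.011, -1.0]]
ft_force: [-0.3, -4.6, 5.5]
grip_width: 0.0217
```

Emit:
apply_moves([
  {"tx":-0.35,"ty":0,"tz":-1.1,"turn":0,"jaw":-1},
  {"tx":-0.6,"ty":0,"tz":-2.4,"turn":0,"jaw":-1},
  {"tx":-0.7,"ty":0,"tz":-3.65,"turn":0,"jaw":-1},
  {"tx":-0.7,"ty":0,"tz":-4.95,"turn":0,"jaw":-1},
  {"tx":-0.7,"ty":0,"tz":-4.95,"turn":0,"jaw":-1},
])

```text
time_s: 5.03
position: [0.4889, 0.269, 0.193]
tool_rot: [[1.0, 0.026, 0.006], [0.026, -1.0, -0.012], [0.006, 0.012, -1.0]]
ft_force: [-0.6, -6.1, -0.2]
grip_width: 0.0214
```

```bash
cat > arc.py <<'E'
from h import *
import sys
x,y,w=.58272,.15136,.0246
def gp(q):
    e=-.35+q; a=.039-.13*np.cos(e)
    return np.array([x+a*np.cos(w)-.12*np.sin(w),y+a*np.sin(w)+.12*np.cos(w),.185+.13*np.sin(e)-.002])
for q in map(float,sys.argv[1:]): print(q); to(gp(q))
E
python3 arc.py .6 .8 1.0 1.15 1.3 | grep -v ^t
python3 -c "
from h import *; to([0,0,0])"|head -1
```

```text
0.6
move cm [ 0.41  0.02 -2.22] turn None
0.8
move cm [ 1.31  0.05 -4.65] turn None
1.0
move cm [ 2.68  0.08 -6.85] turn None
1.15
move cm [ 3.98  0.1  -8.3 ] turn None
1.3
move cm [ 5.49  0.12 -9.54] turn None
t 5.0333 pos [0.4889 0.269  0.193 ] yh -88.51 F [-0.6 -6.1 -0.2] w 0.0214 q6 105.7
```

Emit:
apply_moves([
  {"tx":0.4,"ty":0,"tz":-2.2,"turn":0,"jaw":-1},
  {"tx":1.3,"ty":0,"tz":-4.6,"turn":0,"jaw":-1},
  {"tx":2.7,"ty":0,"tz":-6.8,"turn":0,"jaw":-1},
  {"tx":4.0,"ty":0.1,"tz":-8.3,"turn":0,"jaw":-1},
  {"tx":5.5,"ty":0.1,"tz":-9.5,"turn":0,"jaw":-1},
])

```text
time_s: 5.45
position: [0.5425, 0.2702, 0.2896]
tool_rot: [[1.0, 0.026, 0.004], [0.026, -1.0, -0.013], [0.004, 0.013, -1.0]]
ft_force: [-2.8, -4.2, -3.5]
grip_width: 0.0213
```

```bash
python3 arc.py 1.1 1.3
```

```text
1.1
t 5.45 pos [0.5425 0.2702 0.2896] yh -88.52 F [-2.8 -4.2 -3.5] w 0.0213 q6 104.1
move cm [-1.89 -0.05  1.79] turn None
1.3
t 5.45 pos [0.5425 0.2702 0.2896] yh -88.52 F [-2.8 -4.2 -3.5] w 0.0213 q6 104.1
move cm [ 0.06 -0.02  0.08] turn None
```

Emit:
apply_moves([
  {"tx":0,"ty":0,"tz":0,"turn":0,"jaw":-1},
  {"tx":0,"ty":0,"tz":0,"turn":0,"jaw":-1},
  {"tx":0,"ty":0,"tz":0,"turn":0,"jaw":0.2},
  {"tx":0,"ty":0,"tz":0,"turn":0,"jaw":0.4},
  {"tx":0,"ty":0,"tz":-1,"turn":0,"jaw":0.4},
])

```text
time_s: 5.87
position: [0.5412, 0.2704, 0.2976]
tool_rot: [[1.0, 0.027, -0.001], [0.027, -1.0, -0.014], [-0.001, 0.014, -1.0]]
ft_force: [0.2, 0.1, -0.7]
grip_width: 0.0567
```

Emit:
apply_moves([
  {"tx":0,"ty":0,"tz":-2,"turn":0,"jaw":0.4},
  {"tx":0,"ty":0,"tz":-4,"turn":0,"jaw":0.4},
  {"tx":0,"ty":0,"tz":-6,"turn":0,"jaw":0.4},
  {"tx":0,"ty":0,"tz":-6,"turn":0,"jaw":0.4},
])

```text
time_s: 6.2
position: [0.541, 0.2717, 0.3614]
tool_rot: [[1.0, 0.027, 0.005], [0.027, -1.0, -0.012], [0.005, 0.012, -1.0]]
ft_force: [-1.1, 0.3, 0.8]
grip_width: 0.0597
```

Emit:
apply_moves([
  {"tx":-0.3,"ty":3.0,"tz":0,"turn":0,"jaw":0.4},
  {"tx":-0.6,"ty":6.1,"tz":0,"turn":0,"jaw":0.4},
  {"tx":-0.9,"ty":9.1,"tz":0,"turn":0,"jaw":0.4},
  {"tx":-1.2,"ty":12.2,"tz":0,"turn":0,"jaw":0.4},
  {"tx":-1.5,"ty":15.2,"tz":0,"turn":0,"jaw":0.4},
])

```text
time_s: 6.62
position: [0.5291, 0.1184, 0.3622]
tool_rot: [[1.0, 0.028, 0.004], [0.028, -1.0, -0.012], [0.003, 0.012, -1.0]]
ft_force: [1.0, -0.1, 0.1]
grip_width: 0.0597
```

Emit:
apply_moves([
  {"tx":-0.3,"ty":3.0,"tz":0,"turn":0,"jaw":0.4},
  {"tx":-0.6,"ty":6.1,"tz":0,"turn":0,"jaw":0.4},
  {"tx":-0.9,"ty":9.1,"tz":0,"turn":0,"jaw":0.4},
  {"tx":-1.2,"ty":12.2,"tz":0,"turn":0,"jaw":0.4},
  {"tx":-1.5,"ty":15.2,"tz":0,"turn":0,"jaw":0.4},
])

```text
time_s: 7.03
position: [0.5174, -0.035, 0.363]
tool_rot: [[1.0, 0.029, 0.002], [0.029, -1.0, -0.011], [0.002, 0.011, -1.0]]
ft_force: [0.7, -0.1, -0.5]
grip_width: 0.0598
```

Emit:
apply_moves([
  {"tx":-0.3,"ty":3.0,"tz":0,"turn":0,"jaw":0.4},
  {"tx":-0.6,"ty":6.1,"tz":0,"turn":0,"jaw":0.4},
  {"tx":-0.9,"ty":9.1,"tz":0,"turn":0,"jaw":0.4},
  {"tx":-1.2,"ty":12.2,"tz":0,"turn":0,"jaw":0.4},
  {"tx":-1.5,"ty":15.2,"tz":0,"turn":0,"jaw":0.4},
])

```text
time_s: 7.45
position: [0.5059, -0.1882, 0.3638]
tool_rot: [[1.0, 0.029, 0.001], [0.029, -1.0, -0.01], [0.001, 0.01, -1.0]]
ft_force: [-0.2, -0.7, -0.1]
grip_width: 0.0604
```

Emit:
apply_moves([
  {"tx":-0.3,"ty":3.0,"tz":0,"turn":-6,"jaw":0.4},
  {"tx":-0.6,"ty":6.1,"tz":0,"turn":-12,"jaw":0.4},
  {"tx":-0.9,"ty":9.1,"tz":0,"turn":-18,"jaw":0.4},
  {"tx":-1.2,"ty":12.2,"tz":0,"turn":-24.7,"jaw":0.4},
  {"tx":-1.2,"ty":12.2,"tz":0,"turn":-24.7,"jaw":0.4},
])

```text
time_s: 7.87
position: [0.4964, -0.3145, 0.3627]
tool_rot: [[0.895, 0.447, -0.001], [0.446, -0.895, -0.009], [-0.005, 0.007, -1.0]]
ft_force: [0.6, -0.1, 0.2]
grip_width: 0.06
```

```bash
python3 - <<'E'
from fit import *
a=np.radians(26.24)
for k in(-.025,): to([.50026+k*np.cos(a),-.33895+k*np.sin(a),.012],-63.76)
for n in('scene','top'):
    im,d=get_image(n); np.savez(f'{n}2.npz',im=im,d=d)
T=np.load('top2.npz');S=np.load('scene2.npz')
f=lambda x:cv2.resize(x,(400,400),interpolation=cv2.INTER_CUBIC)
cv2.imwrite('pics/c.png',np.hstack([f(T['im'][130:250,130:250]),f(S['im'][180:300,260:380])])[:,:,::-1])
v=fit_stand(T['d'],S['d'],(.58,.15,.0,1.3)); print(v)
v=fit_stand(T['d'],T['d'],(.58,.15,.0,1.3)); print('top only',v)
v=fit_stand(S['d'],S['d'],(.58,.15,.0,1.3)) if 0 else None
E
```

```text
t 7.8667 pos [ 0.4964 -0.3145  0.3627] yh -63.48 F [ 0.6 -0.1  0.2] w 0.06 q6 19.7
move cm [-3.07  2.08 35.1 ] turn 0.3
[1061, 783]
cost 0.02164790322621308 inliers<4mm 0.5206073752711496
[0.58273288 0.15223241 0.02702137 1.25181469]
[1061, 7002]
cost 0.25091178680593046 inliers<4mm 0.07317375666625325
top only [0.58111161 0.15155416 0.0411759  0.3192456 ]
```

View pics/c.png

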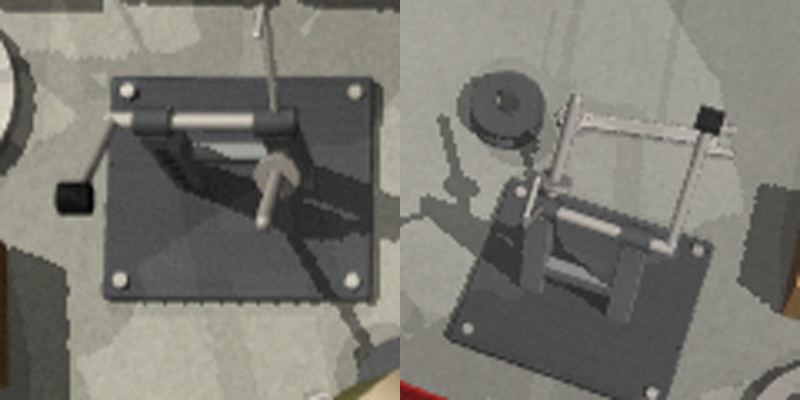

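The lever is up (fit 1.25 rad) and the arch is swung back. The bare peg's tip sits at about (208.6,196) in the top image, where the fit puts it. Next is the link, gripped 25 mm towards the hub so the gripper's body stays clear of the peg.

Emit:
apply_moves([
  {"tx":-1.5,"ty":1,"tz":3.5,"turn":0,"jaw":0.4},
  {"tx":-3.1,"ty":2.1,"tz":7,"turn":0.3,"jaw":0.4},
  {"tx":-3.1,"ty":2.1,"tz":10.5,"turn":0.3,"jaw":0.4},
  {"tx":-3.1,"ty":2.1,"tz":14,"turn":0.3,"jaw":0.4},
  {"tx":-3.1,"ty":2.1,"tz":17,"turn":0.3,"jaw":0.4},
])

```text
time_s: 8.38
position: [0.4781, -0.3424, 0.1919]
tool_rot: [[0.9, 0.436, -0.001], [0.436, -0.9, -0.007], [-0.004, 0.006, -1.0]]
ft_force: [0.9, -0.4, 0.3]
grip_width: 0.0597
```

Emit:
apply_moves([
  {"tx":0,"ty":0,"tz":3.5,"turn":0,"jaw":0.3},
  {"tx":0,"ty":0,"tz":7,"turn":0,"jaw":0.3},
  {"tx":0,"ty":0,"tz":10,"turn":0,"jaw":0.3},
  {"tx":0,"ty":0,"tz":12,"turn":0,"jaw":0.3},
  {"tx":0,"ty":0,"tz":12,"turn":0,"jaw":0.3},
])

```text
time_s: 8.8
position: [0.4768, -0.34, 0.0681]
tool_rot: [[0.9, 0.436, -0.006], [0.436, -0.9, -0.001], [-0.006, -0.002, -1.0]]
ft_force: [-0.9, -0.1, -1.2]
grip_width: 0.0555
```

```bash
python3 - <<'E'
from fit import *
a=np.radians(26.24); k=-.025
print(env.tip_extent)
to([.50026+k*np.cos(a),-.33895+k*np.sin(a),.021],-63.76)
E
```

```text
0.017
t 8.8 pos [ 0.4768 -0.34    0.0681] yh -64.13 F [-0.9 -0.1 -1.2] w 0.0555 q6 17.3
move cm [-0.31  0.95  4.71] turn -0.4
```

Emit:
apply_moves([
  {"tx":-0.3,"ty":0.95,"tz":1,"turn":-0.4,"jaw":0.3},
  {"tx":-0.3,"ty":0.95,"tz":2.5,"turn":-0.4,"jaw":0.3},
  {"tx":-0.3,"ty":0.95,"tz":4,"turn":-0.4,"jaw":0.3},
  {"tx":-0.3,"ty":0.95,"tz":4.6,"turn":-0.4,"jaw":0.3},
  {"tx":-0.3,"ty":0.95,"tz":4.6,"turn":-0.4,"jaw":0.3},
])

```text
time_s: 9.22
position: [0.4781, -0.3489, 0.0222]
tool_rot: [[0.897, 0.443, -0.007], [0.443, -0.897, 0.0], [-0.006, -0.003, -1.0]]
ft_force: [0.6, 0.6, 0.6]
grip_width: 0.0553
```

```bash
python3 - <<'E'
from fit import *
a=np.radians(26.24); k=-.025
to([.50026+k*np.cos(a),-.33895+k*np.sin(a),.021],-63.76)
E
```

```text
t 9.2167 pos [ 0.4781 -0.3489  0.0222] yh -63.73 F [0.6 0.6 0.6] w 0.0553 q6 16.5
move cm [-0.07  0.09  0.12] turn 0.0
```

Emit:
apply_moves([
  {"tx":0,"ty":0.1,"tz":0,"turn":0,"jaw":-1},
  {"tx":0,"ty":0.1,"tz":0,"turn":0,"jaw":-1},
  {"tx":0,"ty":0.1,"tz":0,"turn":0,"jaw":-1},
  {"tx":0,"ty":0.1,"tz":0,"turn":0,"jaw":-1},
  {"tx":0,"ty":0.1,"tz":0,"turn":0,"jaw":-1},
], squeeze=80)

```text
time_s: 9.63
position: [0.4791, -0.3502, 0.0239]
tool_rot: [[0.897, 0.443, -0.005], [0.443, -0.897, -0.002], [-0.005, -0.0, -1.0]]
ft_force: [-0.8, 1.5, 7.2]
grip_width: 0.0199
```

Emit:
apply_moves([
  {"tx":0,"ty":0,"tz":0,"turn":0,"jaw":-1},
  {"tx":0,"ty":0,"tz":-1,"turn":0,"jaw":-1},
  {"tx":0,"ty":0,"tz":-2,"turn":0,"jaw":-1},
  {"tx":0,"ty":0,"tz":-3.5,"turn":0,"jaw":-1},
  {"tx":0,"ty":0,"tz":-5,"turn":0,"jaw":-1},
])

```text
time_s: 10.05
position: [0.4793, -0.35, 0.0751]
tool_rot: [[0.897, 0.443, -0.005], [0.443, -0.897, -0.002], [-0.005, -0.001, -1.0]]
ft_force: [0.4, -0.0, -3.0]
grip_width: 0.0196
```

Emit:
apply_moves([
  {"tx":0,"ty":0,"tz":-3,"turn":6,"jaw":-1},
  {"tx":0,"ty":0,"tz":-6,"turn":12,"jaw":-1},
  {"tx":0,"ty":0,"tz":-9,"turn":18,"jaw":-1},
  {"tx":0,"ty":0,"tz":-12,"turn":24.7,"jaw":-1},
  {"tx":0,"ty":0,"tz":-15,"turn":24.7,"jaw":-1},
])

```text
time_s: 10.47
position: [0.4796, -0.3493, 0.2277]
tool_rot: [[1.0, 0.021, -0.005], [0.021, -1.0, -0.002], [-0.005, 0.002, -1.0]]
ft_force: [0.3, -0.7, -2.4]
grip_width: 0.02
```

Emit:
apply_moves([
  {"tx":0,"ty":0,"tz":-3,"turn":0,"jaw":-1},
  {"tx":0,"ty":0,"tz":-6,"turn":0,"jaw":-1},
  {"tx":0,"ty":0,"tz":-9,"turn":0,"jaw":-1},
  {"tx":0,"ty":0,"tz":-11,"turn":0,"jaw":-1},
  {"tx":0,"ty":0,"tz":-11,"turn":0,"jaw":-1},
])

```text
time_s: 10.88
position: [0.4804, -0.3492, 0.3432]
tool_rot: [[1.0, 0.021, 0.001], [0.021, -1.0, -0.009], [0.001, 0.009, -1.0]]
ft_force: [0.2, -0.0, -3.0]
grip_width: 0.0197
```

```bash
python3 - <<'E'
from fit import *
to([.40,.15,.33],-88.45)
im,d=get_image('top'); np.savez('top3.npz',im=im,d=d)
im2,d2=get_image('scene'); np.savez('scene3.npz',im=im2,d=d2)
f=lambda x:cv2.resize(x,(400,400),interpolation=cv2.INTER_CUBIC)
o=telemetry.observe()['position']; u,v=map(int,proj('top',o)); u2,v2=map(int,proj('scene',o))
c=lambda im,u,v:f(im[max(v-70,0):max(v-70,0)+140,u-70:u+70]); print(u,v,u2,v2)
cv2.imwrite('pics/d.png',np.hstack([c(im,u,v),c(im2,u2,v2)])[:,:,::-1])
E
```

```text
t 10.8833 pos [ 0.4804 -0.3492  0.3432] yh -88.79 F [ 0.2 -0.  -3. ] w 0.0197 q6 41.4
move cm [ -6.98 -50.09   0.87] turn -0.3
439 218 168 127
```

View pics/d.png

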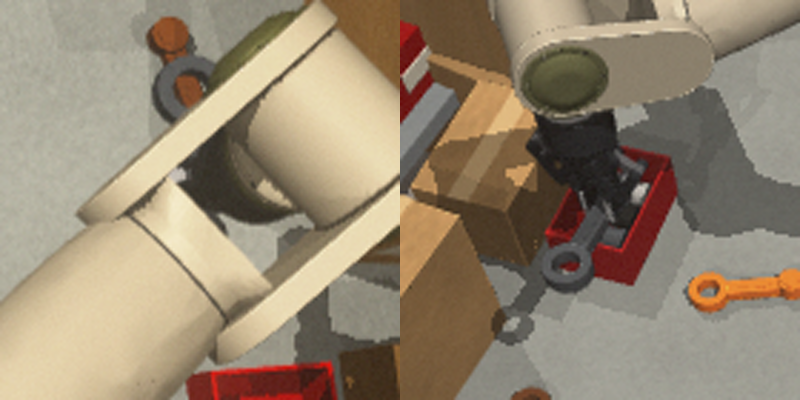

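The link is held by its shank and the eye is visible in both views. I'll measure its centre and tilt from the clouds.

```bash
cat > eye.py <<'E'
from fit import *
def eye(tag,zoff=-.012,tilt0=0.):
    """eye pose in TCP-relative stand-aligned coords: search 4 dof (dx,dy,dz,pitch)"""
    o=telemetry.observe(); p=o['position']; X=o['tool_rot'][:,0]; X=np.array([X[0],X[1],0])/np.hypot(X[0],X[1]); Y=np.array([-X[1],X[0],0])
    pts=[]
    for n in('top','scene'):
        P=cloud(n,np.load(f'{n}{tag}.npz')['d']).reshape(-1,3)-p; L=np.stack([P@X,P@Y,P[:,2]],1)
        k=(L[:,0]>.058)&(L[:,0]<.135)&(abs(L[:,1])<.04)&(abs(L[:,2]-zoff)<.05); pts.append(L[k])
    print('n',[len(a) for a in pts],[a.mean(0).round(4) for a in pts]); 
    # ring solid sdf
    L=np.vstack(pts)
    def r(v):
        d=L-v[:3]; c,s=np.cos(v[3]),np.sin(v[3]); x=d[:,0]*c+d[:,2]*s; z=-d[:,0]*s+d[:,2]*c
        e=np.hypot(x,d[:,1]); q=np.stack([np.abs(e-.021)-.006,np.abs(z)-.01],1)
        a=np.linalg.norm(np.maximum(q,0),axis=1)+np.minimum(q.max(1),0)
        b=np.stack([np.abs(x+.045)-.024,np.abs(d[:,1])-.011,np.abs(z)-.01],1); bb=np.linalg.norm(np.maximum(b,0),axis=1)+np.minimum(b.max(1),0)
        return np.minimum(a,bb)
    f=min((least_squares(r,[.087,0,zoff,t],loss='soft_l1',f_scale=.002,x_scale=[.01,.01,.01,.1]) for t in(tilt0-.3,tilt0,tilt0+.3)),key=lambda f:f.cost)
    print('eye rel',f.x.round(4),'pitch deg',np.degrees(f.x[3]).round(1),'rms',np.sqrt(np.mean(r(f.x)**2)).round(4))
    return f.x,p,X,Y
E
python3 - <<'E'
from eye import *
eye('3')
E
```

```text
n [257, 243] [array([ 0.0895,  0.0125, -0.0013]), array([ 0.0867,  0.0035, -0.0061])]
eye rel [ 0.0837  0.0009 -0.0091  0.02  ] pitch deg 1.1 rms 0.0019
```

Eye: 84 mm ahead of the TCP, about 10 mm below, level. I'll carry it to the peg.

Emit:
apply_moves([
  {"tx":-0.4,"ty":-3.3,"tz":0,"turn":0,"jaw":-1},
  {"tx":-0.8,"ty":-6.6,"tz":0,"turn":0,"jaw":-1},
  {"tx":-1.2,"ty":-9.9,"tz":0,"turn":0,"jaw":-1},
  {"tx":-1.6,"ty":-13.2,"tz":0,"turn":0,"jaw":-1},
  {"tx":-2,"ty":-16.5,"tz":0,"turn":0,"jaw":-1},
])

```text
time_s: 11.4
position: [0.4552, -0.1823, 0.3351]
tool_rot: [[1.0, 0.021, -0.009], [0.021, -1.0, 0.0], [-0.009, -0.001, -1.0]]
ft_force: [0.8, -0.3, -2.5]
grip_width: 0.0199
```

Emit:
apply_moves([
  {"tx":-0.4,"ty":-3.3,"tz":0,"turn":0,"jaw":-1},
  {"tx":-0.8,"ty":-6.6,"tz":0,"turn":0,"jaw":-1},
  {"tx":-1.2,"ty":-9.9,"tz":0,"turn":0,"jaw":-1},
  {"tx":-1.6,"ty":-13.2,"tz":0,"turn":0,"jaw":-1},
  {"tx":-2,"ty":-16.5,"tz":0,"turn":0,"jaw":-1},
])

```text
time_s: 11.82
position: [0.4303, -0.016, 0.3335]
tool_rot: [[1.0, 0.02, -0.012], [0.02, -1.0, 0.002], [-0.012, -0.002, -1.0]]
ft_force: [0.3, -0.3, -3.6]
grip_width: 0.0198
```

Emit:
apply_moves([
  {"tx":-0.4,"ty":-3.3,"tz":0,"turn":0,"jaw":-1},
  {"tx":-0.8,"ty":-6.6,"tz":0,"turn":0,"jaw":-1},
  {"tx":-1.2,"ty":-9.9,"tz":0,"turn":0,"jaw":-1},
  {"tx":-1.6,"ty":-13.2,"tz":0,"turn":0,"jaw":-1},
  {"tx":-2,"ty":-16.0,"tz":0,"turn":0,"jaw":-1},
])

```text
time_s: 12.23
position: [0.4055, 0.1454, 0.3322]
tool_rot: [[1.0, 0.021, -0.016], [0.021, -1.0, 0.002], [-0.016, -0.002, -1.0]]
ft_force: [1.5, -0.2, -3.5]
grip_width: 0.02
```

```bash
cat > tgt.py <<'E'
from eye import *
O=np.array([.58273,.1522,.170]); w=.027; xs=np.array([np.cos(w),np.sin(w),0]); ys=np.array([-np.sin(w),np.cos(w),0])
zp=-.5736*xs+.8192*np.array([0,0,1.])
def T(s,e=(.0837,.0009,-.011)): return O+s*zp-e[0]*xs-e[1]*ys-np.array([0,0,e[2]])
E
python3 - <<'E'
from tgt import *
to(T(.115),-88.45)
E
```

```text
t 12.2333 pos [0.4055 0.1454 0.3322] yh -88.81 F [ 1.5 -0.2 -3.5] w 0.02 q6 92.6
move cm [ 2.85 -0.12  5.66] turn -0.4
```

Emit:
apply_moves([
  {"tx":1,"ty":-0.1,"tz":1.5,"turn":-0.4,"jaw":-1},
  {"tx":2,"ty":-0.1,"tz":3,"turn":-0.4,"jaw":-1},
  {"tx":2.85,"ty":-0.1,"tz":4,"turn":-0.4,"jaw":-1},
  {"tx":2.85,"ty":-0.1,"tz":5,"turn":-0.4,"jaw":-1},
  {"tx":2.85,"ty":-0.1,"tz":5,"turn":-0.4,"jaw":-1},
])

```text
time_s: 12.65
position: [0.4323, 0.1467, 0.2787]
tool_rot: [[0.999, 0.027, -0.023], [0.027, -1.0, 0.001], [-0.023, -0.002, -1.0]]
ft_force: [-0.5, 0.5, -4.0]
grip_width: 0.0201
```

```bash
python3 - <<'E'
from tgt import *
for n in('scene','top'):
    im,d=get_image(n); np.savez(f'{n}4.npz',im=im,d=d)
v,p,X,Y=eye('4'); E=p+v[0]*X+v[1]*Y+[0,0,v[2]]; print('eye world',E.round(4))
xp=.8192*xs+.5736*np.array([0,0,1]); print('peg frame xyz',((E-O)@xp).round(4),((E-O)@ys).round(4),((E-O)@zp).round(4))
to(T(.1),-88.45)
f=lambda x:cv2.resize(x,(400,400),interpolation=cv2.INTER_CUBIC)
cv2.imwrite('pics/e.png',np.hstack([f(np.load('top4.npz')['im'][150:250,160:260]),f(np.load('scene4.npz')['im'][150:250,265:365])])[:,:,::-1])
E
```

```text
n [27, 255] [array([ 0.1076,  0.0043, -0.0112]), array([ 0.0896,  0.0015, -0.0168])]
eye rel [ 0.082   0.0011 -0.018  -0.0936] pitch deg -5.4 rms 0.008
eye world [0.5148 0.1501 0.2631]
peg frame xyz -0.0023 -0.0003 0.1153
t 12.75 pos [0.4329 0.1468 0.2811] yh -88.44 F [-0.4  0.4 -4. ] w 0.0196 q6 92.2
move cm [ 0.92 -0.04  1.8 ] turn 0.0
```

View pics/e.png

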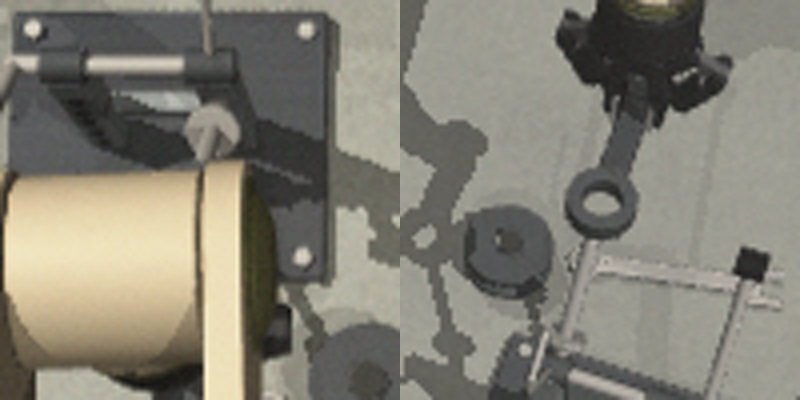

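```bash
python3 - <<'E'
from tgt import *
c,R,t=cam('scene'); C=-R.T@t
for (u,v) in((315.2,200.4),):
  r=R.T@np.array([(u-c['cx'])/c['fx'],(v-c['cy'])/c['fy'],1])
  for z in(.264,.268,.272):
    E=C+r*(z-C[2])/r[2]; print(z,E.round(4), 'y,x off peg', ((E-O)@ys).round(4),((E-O)@(.8192*xs+[0,0,.5736])).round(4))
S=np.load('scene4.npz'); P=cloud('scene',S['d'])
print(P[190:212:2,306:326:3,2].round(3))
E
```

```text
0.264 [0.5149 0.1511 0.264 ] y,x off peg 0.0007 -0.0017
0.268 [0.5172 0.1516 0.268 ] y,x off peg 0.0011 0.0025
0.272 [0.5196 0.1521 0.272 ] y,x off peg 0.0016 0.0068
[[ 0.005  0.003 -0.001  0.277  0.275  0.271  0.006]
 [ 0.002 -0.005  0.274  0.274  0.274  0.273  0.003]
 [-0.     0.276  0.276  0.276  0.271  0.272 -0.004]
 [ 0.     0.276  0.269  0.267  0.269  0.274  0.003]
 [ 0.003  0.277  0.255 -0.001  0.262  0.273 -0.003]
 [ 0.267  0.272  0.005  0.002  0.005  0.273 -0.   ]
 [ 0.264  0.271 -0.001 -0.001  0.002  0.273  0.002]
 [-0.001  0.271  0.272  0.269  0.276  0.275  0.002]
 [ 0.003  0.259  0.269  0.27   0.27   0.265  0.001]
 [-0.003  0.004  0.26   0.263  0.262 -0.003  0.001]
 [-0.006  0.002  0.241  0.001 -0.006  0.002 -0.   ]]
```

The link hangs nose-down by a few degrees, and a level ring only just passes a 35° peg. The peg tip already lies under the far rim, so pressing down there will tilt the eye up in the grip.

Emit:
apply_moves([
  {"tx":-0.1,"ty":0,"tz":0.5,"turn":0,"jaw":-1},
  {"tx":-0.1,"ty":0,"tz":1.0,"turn":0,"jaw":-1},
  {"tx":-0.1,"ty":0,"tz":1.4,"turn":0,"jaw":-1},
  {"tx":-0.1,"ty":0,"tz":1.8,"turn":0,"jaw":-1},
  {"tx":-0.1,"ty":0,"tz":2.0,"turn":0,"jaw":-1},
], squeeze=50)

```text
time_s: 13.17
position: [0.4321, 0.1469, 0.2617]
tool_rot: [[1.0, 0.027, -0.015], [0.027, -1.0, 0.002], [-0.015, -0.003, -1.0]]
ft_force: [-1.9, 0.4, 5.7]
grip_width: 0.0196
```

Emit:
apply_moves([
  {"tx":0,"ty":0,"tz":0.4,"turn":0,"jaw":-1},
  {"tx":0,"ty":0,"tz":0.8,"turn":0,"jaw":-1},
  {"tx":0,"ty":0,"tz":1.2,"turn":0,"jaw":-1},
  {"tx":0,"ty":0,"tz":1.6,"turn":0,"jaw":-1},
  {"tx":0,"ty":0,"tz":1.8,"turn":0,"jaw":-1},
])

```text
time_s: 13.58
position: [0.4338, 0.1469, 0.2441]
tool_rot: [[1.0, 0.027, -0.009], [0.027, -1.0, 0.003], [-0.009, -0.003, -1.0]]
ft_force: [8.6, -3.7, 5.7]
grip_width: 0.0201
```

```bash
cat > look.py <<'E'
from tgt import *
import sys
tag=sys.argv[1]
for n in('scene','top'):
    im,d=get_image(n); np.savez(f'{n}{tag}.npz',im=im,d=d)
p=telemetry.observe()['position']
P=cloud('scene',np.load(f'scene{tag}.npz')['d']).reshape(-1,3); D=P-p; L=np.stack([D@xs,D@ys,D[:,2]],1)
# ring/shank top points, stand-aligned, excluding peg
Q=P-O; tq=Q@zp; rad=np.linalg.norm(Q-tq[:,None]*zp,axis=1); peg=(rad<.012)&(tq<.096)
k=(L[:,0]>.03)&(L[:,0]<.125)&(abs(L[:,1])<.032)&(L[:,2]>-.06)&(L[:,2]<.06)&~peg&(P[:,2]>.15); L=L[k]
def r(v):
    d=L-v[:3]; c,s=np.cos(v[3]),np.sin(v[3]); x=d[:,0]*c+d[:,2]*s; z=-d[:,0]*s+d[:,2]*c
    e=np.hypot(x,d[:,1]); q=np.stack([np.abs(e-.021)-.006,np.abs(z)-.01],1)
    a=np.linalg.norm(np.maximum(q,0),axis=1)+np.minimum(q.max(1),0)
    b=np.stack([np.abs(x+.045)-.024,np.abs(d[:,1])-.011,np.abs(z)-.01],1); bb=np.linalg.norm(np.maximum(b,0),axis=1)+np.minimum(b.max(1),0)
    return np.minimum(a,bb)
f=min((least_squares(r,[.083,0,.085*np.sin(t)-.01,t],loss='soft_l1',f_scale=.002,x_scale=[.01,.01,.01,.1]) for t in(-.2,0,.2,.4)),key=lambda f:f.cost)
v=f.x; E=p+v[0]*xs+v[1]*ys+[0,0,v[2]]
xp=.8192*xs+.5736*np.array([0,0,1])
print('n',len(L),'eye rel',v.round(4),'pitch',np.degrees(v[3]).round(1),'med|r|',np.median(abs(r(v))).round(4))
print('eye world',E.round(4),'peg xyz',((E-O)@xp).round(4),((E-O)@ys).round(4),((E-O)@zp).round(4))
for s in(.11,.09,.07,.05,.03): print(s,end=' ');to(T(s,v[:3]))
E
python3 look.py 5
```

```text
n 286 eye rel [0.085  0.0007 0.0044 0.2139] pitch 12.3 med|r| 0.0012
eye world [0.5192 0.1496 0.2487] peg xyz -0.0069 -0.0009 0.1009
0.11 t 13.6833 pos [0.4343 0.1467 0.2443] yh -88.48 F [11.9 -1.4  4.7] w 0.0197 q6 92.2
move cm [ 0.04 -0.09 -1.14] turn None
0.09 t 13.6833 pos [0.4343 0.1467 0.2443] yh -88.48 F [11.9 -1.4  4.7] w 0.0197 q6 92.2
move cm [ 1.2  -0.09  0.49] turn None
0.07 t 13.6833 pos [0.4343 0.1467 0.2443] yh -88.48 F [11.9 -1.4  4.7] w 0.0197 q6 92.2
move cm [ 2.36 -0.08  2.12] turn None
0.05 t 13.6833 pos [0.4343 0.1467 0.2443] yh -88.48 F [11.9 -1.4  4.7] w 0.0197 q6 92.2
move cm [ 3.52 -0.08  3.75] turn None
0.03 t 13.6833 pos [0.4343 0.1467 0.2443] yh -88.48 F [11.9 -1.4  4.7] w 0.0197 q6 92.2
move cm [ 4.68 -0.08  5.38] turn None
```

Pitch is now +12.3°, as wanted. Lift off, then slide down along the peg axis.

Emit:
apply_moves([
  {"tx":0,"ty":-0.1,"tz":-0.7,"turn":0,"jaw":-1},
  {"tx":0,"ty":-0.1,"tz":-1.4,"turn":0,"jaw":-1},
  {"tx":0,"ty":-0.1,"tz":-1.6,"turn":0,"jaw":-1},
  {"tx":0,"ty":-0.1,"tz":-1.6,"turn":0,"jaw":-1},
], squeeze=60)

```text
time_s: 14.02
position: [0.4338, 0.1477, 0.2601]
tool_rot: [[1.0, 0.027, -0.01], [0.027, -1.0, 0.002], [-0.01, -0.002, -1.0]]
ft_force: [0.2, 0.1, -3.1]
grip_width: 0.0203
```

```bash
python3 look.py 6
```

```text
n 294 eye rel [0.0856 0.0009 0.0024 0.1835] pitch 10.5 med|r| 0.0011
eye world [0.5193 0.1508 0.2621] peg xyz 0.0009 0.0003 0.1118
0.11 t 14.1167 pos [0.4337 0.1476 0.2597] yh -88.47 F [-0.5  0.3 -4. ] w 0.0197 q6 92.3
move cm [0.04 0.04 0.2 ] turn None
0.09 t 14.1167 pos [0.4337 0.1476 0.2597] yh -88.47 F [-0.5  0.3 -4. ] w 0.0197 q6 92.3
move cm [1.2  0.04 1.83] turn None
0.07 t 14.1167 pos [0.4337 0.1476 0.2597] yh -88.47 F [-0.5  0.3 -4. ] w 0.0197 q6 92.3
move cm [2.36 0.04 3.45] turn None
0.05 t 14.1167 pos [0.4337 0.1476 0.2597] yh -88.47 F [-0.5  0.3 -4. ] w 0.0197 q6 92.3
move cm [3.53 0.05 5.08] turn None
0.03 t 14.1167 pos [0.4337 0.1476 0.2597] yh -88.47 F [-0.5  0.3 -4. ] w 0.0197 q6 92.3
move cm [4.69 0.05 6.7 ] turn None
```

Emit:
apply_moves([
  {"tx":0.4,"ty":0,"tz":0.7,"turn":0,"jaw":-1},
  {"tx":0.9,"ty":0,"tz":1.4,"turn":0,"jaw":-1},
  {"tx":1.4,"ty":0,"tz":2.1,"turn":0,"jaw":-1},
  {"tx":1.9,"ty":0,"tz":2.8,"turn":0,"jaw":-1},
  {"tx":2.35,"ty":0,"tz":3.45,"turn":0,"jaw":-1},
])

```text
time_s: 14.53
position: [0.4574, 0.1483, 0.2237]
tool_rot: [[1.0, 0.026, -0.012], [0.026, -1.0, 0.002], [-0.011, -0.002, -1.0]]
ft_force: [0.9, -0.2, -3.4]
grip_width: 0.0199
```

```bash
python3 look.py 7
```

```text
n 267 eye rel [0.0858 0.0008 0.0015 0.1562] pitch 9.0 med|r| 0.001
eye world [0.5429 0.1513 0.2249] peg xyz -0.0012 0.0002 0.0679
0.11 t 14.6333 pos [0.4571 0.1482 0.2234] yh -88.49 F [-0.3 -0.  -3.3] w 0.0196 q6 92.2
move cm [-2.37  0.01 -3.49] turn None
0.09 t 14.6333 pos [0.4571 0.1482 0.2234] yh -88.49 F [-0.3 -0.  -3.3] w 0.0196 q6 92.2
move cm [-1.2   0.02 -1.86] turn None
0.07 t 14.6333 pos [0.4571 0.1482 0.2234] yh -88.49 F [-0.3 -0.  -3.3] w 0.0196 q6 92.2
move cm [-0.03  0.02 -0.24] turn None
0.05 t 14.6333 pos [0.4571 0.1482 0.2234] yh -88.49 F [-0.3 -0.  -3.3] w 0.0196 q6 92.2
move cm [1.14 0.02 1.38] turn None
0.03 t 14.6333 pos [0.4571 0.1482 0.2234] yh -88.49 F [-0.3 -0.  -3.3] w 0.0196 q6 92.2
move cm [2.31 0.03 3.01] turn None
```

Emit:
apply_moves([
  {"tx":0.5,"ty":0,"tz":0.6,"turn":0,"jaw":-1},
  {"tx":1.0,"ty":0,"tz":1.2,"turn":0,"jaw":-1},
  {"tx":1.5,"ty":0,"tz":1.8,"turn":0,"jaw":-1},
  {"tx":2.0,"ty":0,"tz":2.5,"turn":0,"jaw":-1},
  {"tx":2.3,"ty":0,"tz":3.0,"turn":0,"jaw":-1},
])

```text
time_s: 15.05
position: [0.4803, 0.1489, 0.1921]
tool_rot: [[1.0, 0.026, -0.014], [0.026, -1.0, 0.002], [-0.014, -0.002, -1.0]]
ft_force: [-1.3, -0.0, -2.6]
grip_width: 0.0196
```

```bash
python3 look.py 8 | head -2; python3 - <<'E'
from tgt import *
to(T(.022,(.0858,.0008,.0015)))
E
```

```text
n 247 eye rel [0.086  0.0003 0.0006 0.104 ] pitch 6.0 med|r| 0.0014
eye world [0.5658 0.1514 0.1926] peg xyz -0.0009 -0.0003 0.0282
t 15.15 pos [0.4798 0.1488 0.192 ] yh -88.49 F [ 0.5  0.7 -3.3] w 0.0201 q6 92.1
move cm [0.46 0.02 0.54] turn None
```

Emit:
apply_moves([
  {"tx":0,"ty":0,"tz":0,"turn":0,"jaw":-0.2},
  {"tx":0,"ty":0,"tz":0,"turn":0,"jaw":0.1},
  {"tx":0,"ty":0,"tz":0,"turn":0,"jaw":0.3},
  {"tx":0,"ty":0,"tz":0,"turn":0,"jaw":0.3},
  {"tx":0,"ty":0,"tz":0,"turn":0,"jaw":0.3},
])

```text
time_s: 15.57
position: [0.4799, 0.1488, 0.1924]
tool_rot: [[1.0, 0.026, -0.014], [0.026, -1.0, 0.002], [-0.014, -0.002, -1.0]]
ft_force: [-0.6, 1.9, 0.1]
grip_width: 0.0556
```

Emit:
apply_moves([
  {"tx":-0.5,"ty":0,"tz":-1,"turn":0,"jaw":0.3},
  {"tx":-1.5,"ty":0,"tz":-3,"turn":0,"jaw":0.3},
  {"tx":-3,"ty":0,"tz":-6,"turn":0,"jaw":0.3},
  {"tx":-5,"ty":0,"tz":-9,"turn":0,"jaw":0.3},
  {"tx":-7,"ty":0,"tz":-12,"turn":0,"jaw":0.3},
])

```text
time_s: 15.98
position: [0.4103, 0.1467, 0.3154]
tool_rot: [[1.0, 0.026, -0.013], [0.026, -1.0, 0.002], [-0.013, -0.002, -1.0]]
ft_force: [-0.4, -0.6, -0.0]
grip_width: 0.0553
```

Emit:
apply_moves([
  {"tx":-2,"ty":-2.5,"tz":-1,"turn":0,"jaw":0.3},
  {"tx":-2,"ty":-5,"tz":-3,"turn":0,"jaw":0.3},
  {"tx":-2,"ty":-8,"tz":-5,"turn":0,"jaw":0.3},
  {"tx":-2,"ty":-10,"tz":-5,"turn":0,"jaw":0.3},
  {"tx":-2,"ty":-10,"tz":-5,"turn":0,"jaw":0.3},
])

```text
time_s: 16.4
position: [0.3875, 0.2486, 0.3677]
tool_rot: [[1.0, 0.03, -0.01], [0.03, -1.0, 0.003], [-0.01, -0.004, -1.0]]
ft_force: [-0.7, -0.2, -0.1]
grip_width: 0.0556
```

```bash
python3 arc.py 1.3; python3 - <<'E'
from tgt import *
for n in('scene','top'):
    im,d=get_image(n); np.savez(f'{n}9.npz',im=im,d=d)
f=lambda x:cv2.resize(x,(400,400),interpolation=cv2.INTER_CUBIC)
cv2.imwrite('pics/f.png',np.hstack([f(np.load('top9.npz')['im'][150:250,150:250]),f(np.load('scene9.npz')['im'][170:270,265:365])])[:,:,::-1])
E
```

```text
1.3
t 16.4 pos [0.3875 0.2486 0.3677] yh -88.3 F [-0.7 -0.2 -0.1] w 0.0556 q6 106.0
move cm [15.7  -1.69  7.74] turn None
```

View pics/f.png

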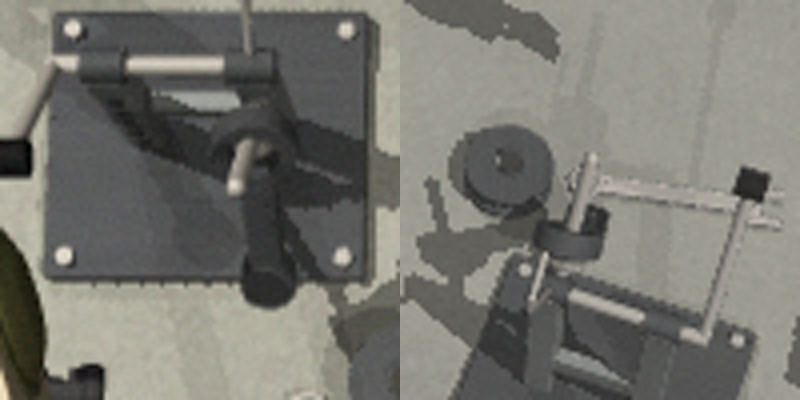

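The link hangs on the peg with its hub down the slope and the ring around the foot. I'll fit the eye's position to check how far down it sits.

```bash
cat > hung.py <<'E'
from tgt import *
def hung(tag):
    xp=.8192*xs+.5736*np.array([0,0,1]); out=[]
    for n in('top','scene'):
        im=np.load(f'{n}{tag}.npz'); P=cloud(n,im['d']).reshape(-1,3)-O; I=im['im'].reshape(-1,3).astype(int)
        L=np.stack([P@xp,P@ys,P@zp],1)
        w=np.stack([P@xs,P@ys,P[:,2]],1)
        k=(w[:,0]>-.11)&(w[:,0]<.026)&(abs(w[:,1])<.045)&(P[:,2]>-.13)&(P[:,2]<.06)&(np.hypot(L[:,0],L[:,1])>.009)&(I.max(1)<110)
        out.append(L[k])
    print([len(a) for a in out]); L=np.vstack(out)
    box=lambda q:np.linalg.norm(np.maximum(q,0),axis=1)+np.minimum(q.max(1),0)
    def r(v):
        d=L-v[:3]; R=cv2.Rodrigues(np.array([0,0,v[4]]))[0]@cv2.Rodrigues(np.array([0,v[3],0.]))[0]; d=d@R
        x,y,z=d.T; e=np.hypot(x,y)
        return np.min([box(np.stack([abs(e-.021)-.006,abs(z)-.01],1)),box(np.stack([abs(x+.06)-.045,abs(y)-.011,abs(z)-.01],1)),box(np.stack([np.hypot(x+.11,y)-.018,abs(z)-.012],1))],0)
    f=min((least_squares(r,[x0,0,z0,p,0],loss='soft_l1',f_scale=.002,x_scale=[.01,.01,.01,.1,.1]) for x0 in(-.006,.006) for z0 in(.015,.03) for p in(-.5,-.2,.2,.5)),key=lambda f:f.cost)
    print('eye peg xyz',f.x[:3].round(4),'pitch,yaw',np.degrees(f.x[3:]).round(1),'med',np.median(abs(r(f.x))).round(4))
if __name__=='__main__':
    import sys; hung(sys.argv[1])
E
python3 hung.py 9
```

```text
[641, 181]
eye peg xyz [-0.006  -0.0008  0.0089] pitch,yaw [-18.1   0.6] med 0.0013
```

The eye is 9 mm up the peg and within 6 mm of its axis, so it is home. Now close the lever.

Emit:
apply_moves([
  {"tx":4,"ty":-0.5,"tz":0,"turn":0,"jaw":0.3},
  {"tx":8,"ty":-1,"tz":0,"turn":0,"jaw":0.3},
  {"tx":12,"ty":-1.5,"tz":0,"turn":0,"jaw":0.3},
  {"tx":15.6,"ty":-1.7,"tz":0,"turn":0,"jaw":0.3},
  {"tx":15.6,"ty":-1.7,"tz":0,"turn":0,"jaw":0.3},
])

```text
time_s: 16.92
position: [0.5481, 0.2658, 0.3606]
tool_rot: [[1.0, 0.024, -0.017], [0.024, -1.0, -0.0], [-0.017, -0.0, -1.0]]
ft_force: [-0.3, -0.1, -1.3]
grip_width: 0.0556
```

```bash
python3 arc.py 1.27
```

```text
1.27
t 16.9167 pos [0.5481 0.2658 0.3606] yh -88.61 F [-0.3 -0.1 -1.3] w 0.0556 q6 103.3
move cm [-0.67 -0.47  7.43] turn None
```

Emit:
apply_moves([
  {"tx":-0.6,"ty":-0.5,"tz":1,"turn":0,"jaw":0.3},
  {"tx":-0.6,"ty":-0.5,"tz":3,"turn":0,"jaw":0.3},
  {"tx":-0.6,"ty":-0.5,"tz":5.5,"turn":0,"jaw":0.3},
  {"tx":-0.6,"ty":-0.5,"tz":7.3,"turn":0,"jaw":0.3},
  {"tx":-0.6,"ty":-0.5,"tz":7.3,"turn":0,"jaw":0.3},
])

```text
time_s: 17.33
position: [0.5394, 0.2691, 0.2842]
tool_rot: [[0.999, 0.023, -0.025], [0.023, -1.0, -0.002], [-0.025, 0.002, -1.0]]
ft_force: [0.2, -0.5, -0.7]
grip_width: 0.0556
```

Emit:
apply_moves([
  {"tx":0,"ty":0,"tz":0,"turn":0,"jaw":-1},
  {"tx":0,"ty":0,"tz":0,"turn":0,"jaw":-1},
  {"tx":0,"ty":0,"tz":0,"turn":0,"jaw":-1},
  {"tx":0,"ty":0,"tz":0,"turn":0,"jaw":-1},
  {"tx":0,"ty":0,"tz":0,"turn":0,"jaw":-1},
], squeeze=30)

```text
time_s: 17.75
position: [0.5396, 0.2699, 0.2857]
tool_rot: [[0.999, 0.024, -0.022], [0.024, -1.0, -0.0], [-0.022, -0.0, -1.0]]
ft_force: [0.3, 5.1, 1.2]
grip_width: 0.0213
```

```bash
python3 arc.py 1.27 1.1 0.95 0.8 0.65 0.5| grep -v ^t; python3 arc.py 1|grep ^t
```

```text
1.27
move cm [ 0.04 -0.04 -0.07] turn None
1.1
move cm [-1.56 -0.04  1.45] turn None
0.95
move cm [-2.75 -0.04  3.  ] turn None
0.8
move cm [-3.69 -0.04  4.7 ] turn None
0.65
move cm [-4.36 -0.04  6.53] turn None
0.5
move cm [-4.75 -0.04  8.44] turn None
t 17.75 pos [0.5396 0.2699 0.2857] yh -88.65 F [0.3 5.1 1.2] w 0.0213 q6 103.9
```

Emit:
apply_moves([
  {"tx":-1.5,"ty":0,"tz":1.45,"turn":0,"jaw":-1},
  {"tx":-2.7,"ty":0,"tz":3.0,"turn":0,"jaw":-1},
  {"tx":-3.7,"ty":0,"tz":4.7,"turn":0,"jaw":-1},
  {"tx":-4.35,"ty":0,"tz":6.5,"turn":0,"jaw":-1},
  {"tx":-4.75,"ty":0,"tz":8.4,"turn":0,"jaw":-1},
])

```text
time_s: 18.17
position: [0.4902, 0.269, 0.2045]
tool_rot: [[1.0, 0.024, -0.018], [0.024, -1.0, 0.001], [-0.018, -0.001, -1.0]]
ft_force: [0.5, 1.4, 4.0]
grip_width: 0.0216
```

```bash
python3 arc.py .4 .3 .2 .1 0 -0.04| grep -v ^t; python3 arc.py 1|grep ^t
```

```text
0.4
move cm [-0.1  -0.01  1.5 ] turn None
0.3
move cm [-0.07 -0.01  2.8 ] turn None
0.2
move cm [ 0.08 -0.01  4.09] turn None
0.1
move cm [ 0.36 -0.01  5.36] turn None
0.0
move cm [ 0.77 -0.01  6.59] turn None
-0.04
move cm [ 0.96 -0.01  7.07] turn None
t 18.1667 pos [0.4902 0.269  0.2045] yh -88.63 F [0.5 1.4 4. ] w 0.0216 q6 105.0
```

Emit:
apply_moves([
  {"tx":-0.1,"ty":0,"tz":1.5,"turn":0,"jaw":-1},
  {"tx":-0.05,"ty":0,"tz":2.8,"turn":0,"jaw":-1},
  {"tx":0.1,"ty":0,"tz":4.1,"turn":0,"jaw":-1},
  {"tx":0.4,"ty":0,"tz":5.4,"turn":0,"jaw":-1},
  {"tx":0.8,"ty":0,"tz":6.7,"turn":0,"jaw":-1},
])

```text
time_s: 18.58
position: [0.497, 0.2691, 0.1381]
tool_rot: [[1.0, 0.024, -0.017], [0.024, -1.0, 0.001], [-0.017, -0.001, -1.0]]
ft_force: [-1.9, -0.6, 3.8]
grip_width: 0.0213
```

```bash
python3 arc.py 0 -.03
```

```text
0.0
t 18.5833 pos [0.497  0.2691 0.1381] yh -88.61 F [-1.9 -0.6  3.8] w 0.0213 q6 104.8
move cm [-0.03 -0.02 -0.03] turn None
-0.03
t 18.5833 pos [0.497  0.2691 0.1381] yh -88.61 F [-1.9 -0.6  3.8] w 0.0213 q6 104.8
move cm [ 0.11 -0.02  0.33] turn None
```

Emit:
apply_moves([
  {"tx":0,"ty":0,"tz":0.2,"turn":0,"jaw":-1},
  {"tx":0,"ty":0,"tz":0.2,"turn":0,"jaw":-1},
  {"tx":0,"ty":0,"tz":0.2,"turn":0,"jaw":-1},
  {"tx":0,"ty":0,"tz":0.2,"turn":0,"jaw":-1},
])

```text
time_s: 18.92
position: [0.4973, 0.2691, 0.1373]
tool_rot: [[1.0, 0.024, -0.015], [0.024, -1.0, 0.001], [-0.015, -0.001, -1.0]]
ft_force: [-3.2, 0.8, 6.6]
grip_width: 0.0215
```

Emit:
apply_moves([
  {"tx":0,"ty":0,"tz":0,"turn":0,"jaw":-0.2},
  {"tx":0,"ty":0,"tz":0,"turn":0,"jaw":0.1},
  {"tx":0,"ty":0,"tz":0,"turn":0,"jaw":0.3},
  {"tx":0,"ty":0,"tz":0,"turn":0,"jaw":0.3},
  {"tx":0,"ty":0,"tz":0,"turn":0,"jaw":0.3},
])

```text
time_s: 19.33
position: [0.4973, 0.2691, 0.1373]
tool_rot: [[1.0, 0.024, -0.015], [0.024, -1.0, 0.001], [-0.015, -0.001, -1.0]]
ft_force: [-0.1, 0.5, -0.5]
grip_width: 0.0557
```

Emit:
apply_moves([
  {"tx":0,"ty":0,"tz":-1.5,"turn":0,"jaw":0.3},
  {"tx":0,"ty":0,"tz":-4,"turn":0,"jaw":0.3},
  {"tx":-1,"ty":0,"tz":-7,"turn":0,"jaw":0.3},
  {"tx":-3,"ty":0,"tz":-10,"turn":0,"jaw":0.3},
  {"tx":-6,"ty":0,"tz":-13,"turn":0,"jaw":0.3},
])

```text
time_s: 19.75
position: [0.4403, 0.2672, 0.2685]
tool_rot: [[1.0, 0.023, -0.015], [0.023, -1.0, 0.001], [-0.015, -0.001, -1.0]]
ft_force: [-0.1, -0.1, 0.6]
grip_width: 0.0554
```

Emit:
apply_moves([
  {"tx":-3,"ty":0,"tz":-2,"turn":0,"jaw":0.3},
  {"tx":-5,"ty":-1,"tz":-4,"turn":0,"jaw":0.3},
  {"tx":-6,"ty":-2,"tz":-5,"turn":0,"jaw":0.3},
  {"tx":-6,"ty":-2,"tz":-5,"turn":0,"jaw":0.3},
  {"tx":-6,"ty":-2,"tz":-5,"turn":0,"jaw":0.3},
])

```text
time_s: 20.17
position: [0.3805, 0.2859, 0.3196]
tool_rot: [[1.0, 0.024, -0.014], [0.024, -1.0, 0.001], [-0.014, -0.001, -1.0]]
ft_force: [0.7, 0.5, -1.5]
grip_width: 0.0555
```

```bash
python3 - <<'E'
from hung import *
for n in('scene','top'):
    im,d=get_image(n); np.savez(f'{n}10.npz',im=im,d=d)
f=lambda x:cv2.resize(x,(400,400),interpolation=cv2.INTER_CUBIC)
T=np.load('top10.npz');S=np.load('scene10.npz')
cv2.imwrite('pics/g.png',np.hstack([f(T['im'][140:240,150:250]),f(S['im'][170:270,265:365])])[:,:,::-1])
hung('10'); print(fit_stand(T['d'],S['d'])); print(telemetry.observe()['time_s'])
E
```

```text
[615, 168]
eye peg xyz [-0.0054 -0.0008  0.0084] pitch,yaw [-17.6   0.8] med 0.0013
[1460, 839]
cost 0.03874703575370263 inliers<4mm 0.3814702044367116
[ 0.58415479  0.15104629  0.03844454 -6.27993543]
20.2667
```

View pics/g.png

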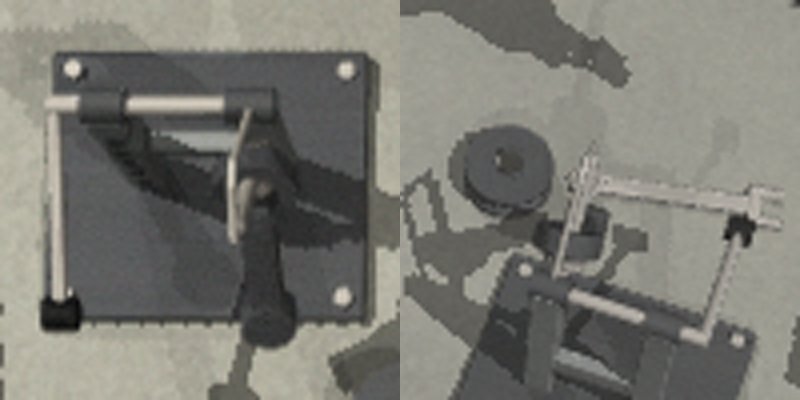

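The lever is down (grip at (60,313) in the left crop), the arch is closed over the peg tip, and the link hangs at the collar. Handing in.

```bash
python3 -c "
from h import *; print(close_job(), telemetry.observe()['time_s'])"
```

```text
the job is handed in; nothing more can be done
the job is handed in; nothing more can be done
```

The job is done and handed in at about 20 s on the robot clock, well under the 72 s limit; no verdict was reported.

- **Lever up:** I pinched the black grip and lifted it along its arc to fully up. The later camera fit read 1.25 rad.
- **Link on the peg:** I picked up the open-eyed link by its shank. It sagged slightly in the grip, so I tilted its eye up about 10° by pressing its rim on the peg tip. I then slid it down the peg and let go 28 mm from the collar, and it settled the rest of the way itself.
- **Lever down:** I pinched the grip again, pressed the lever to its stop, let go and backed away.

**Last checks:**
- The eye is 8 mm up the peg from the collar and within 6 mm of the peg's axis.
- The lever is at about 0.00 rad with the arch closed over the peg tip.
- The gripper is clear, with only noise-level force on it.

**Doubts:**
- The final lever angle came from a fit that wrapped round a full turn (−6.280, which is 0.003 rad). Fewer points matched (38% against about 51% earlier), because the link now blocks part of the view, but the picture and the arm's position at the stop agree with it.
- A top-camera-only fit of the stand failed midway and I ignored it.
- I did not measure the other items on the bench again, but the arm met no unexpected contact.

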